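# Sort the sauce squeeze bottles into their colour caddies

## Task

Sort the four sauce bottles by colour for the counter: both red bottles into the red caddy and both yellow bottles into the yellow caddy, each standing upright on the floor of a cell of its own. One yellow bottle has been put in the red caddy by mistake and has to change over. Do not knock any bottle over, and leave the chrome nozzle, the jigger and the snack bar where they are.

Things in the scene. Friction and masses are not known exactly. Their poses are not given: they have to be found in the camera images.
- red_caddy: open red plastic bottle caddy, 78 (its x) x 152 (its y) x 45 mm high, fixed to the counter; origin at the centre of its underside on the counter, z up. Floor 5 mm thick, walls 4 mm. A cross wall 4 mm thick and 40 mm high divides it into two 70 x 70 mm cells, whose centres lie at y = +37 mm and y = -37 mm (x = 0) in its frame; each cell takes one bottle. At the start a yellow bottle (yellow_bottle_2) stands by mistake in its cell at y = +37 mm.
- yellow_caddy: open yellow plastic bottle caddy, 78 (its x) x 152 (its y) x 45 mm high, fixed to the counter; origin at the centre of its underside on the counter, z up. Floor 5 mm thick, walls 4 mm. A cross wall 4 mm thick and 40 mm high divides it into two 70 x 70 mm cells, whose centres lie at y = +37 mm and y = -37 mm (x = 0) in its frame; each cell takes one bottle. It is empty at the start.
- red_bottle_1_mid (a point): red plastic squeeze bottle, standing upright on the counter between the caddies; 145 mm tall, round, 52 mm across from its foot up to 100 mm, then a narrower screw cap and a cone nozzle with a small white tip; about 0.2 kg. The point is at its centre, 72.5 mm above its underside; z is its own upward axis. When it stands in a caddy cell the point is 77.5 mm above the counter
- red_bottle_2_mid (a point): red plastic squeeze bottle, standing upright on the counter between the caddies; 145 mm tall, round, 52 mm across from its foot up to 100 mm, then a narrower screw cap and a cone nozzle with a small white tip; about 0.2 kg. The point is at its centre, 72.5 mm above its underside; z is its own upward axis. When it stands in a caddy cell the point is 77.5 mm above the counter
- yellow_bottle_1_mid (a point): yellow plastic squeeze bottle, standing upright on the counter between the caddies; 145 mm tall, round, 52 mm across from its foot up to 100 mm, then a narrower screw cap and a cone nozzle with a small white tip; about 0.2 kg. The point is at its centre, 72.5 mm above its underside; z is its own upward axis. When it stands in a caddy cell the point is 77.5 mm above the counter
- yellow_bottle_2_mid (a point): yellow plastic squeeze bottle, standing upright in the red caddy, where it does not belong; 145 mm tall, round, 52 mm across from its foot up to 100 mm, then a narrower screw cap and a cone nozzle with a small white tip; about 0.2 kg. The point is at its centre, 72.5 mm above its underside; z is its own upward axis. When it stands in a caddy cell the point is 77.5 mm above the counter
- spare_nozzle: chromed tap nozzle, a thin tube standing on its round flange, 29 mm across, 62 mm tall; bystander, loose, behind the bottles (farther from the robot); origin at the centre of its underside; leave it where it is
- steel_jigger: steel double-cone drink measure standing upright, 45 mm across, 87 mm tall; bystander, loose, behind the bottles (farther from the robot); origin at the centre of its underside; leave it where it is. Behind and above it are beer taps that overhang the back of the counter from 0.59 m ahead of the robot base onward, 0.33 m and more above the counter: keep the wrist clear of them
- snack_bar: flat wrapped snack bar in turquoise and yellow, 43 x 147 x 12 mm; bystander, loose, behind the bottles (farther from the robot); origin at the centre of its underside; leave it where it is
There are look-alikes about, which are no part of the job. Leave any turquoise look-alike of the part that bears red_bottle_1_mid alone.

How it is judged (in metres and radians):
At the end, for the whole second after the job is handed in: Both red bottles stand in the red caddy and both yellow ones in the yellow caddy: centre within 35 mm of the caddy's middle across it and 72 mm along it, on the cell floor (centre at most 85 mm above the counter), tilted less than 0.2 rad, released and at rest (x of red_bottle_1_mid in the frame of red_caddy between -0.035 and 0.035 m and y of red_bottle_1_mid in the frame of red_caddy between -0.072 and 0.072 m and z of each of red_bottle_1_mid, red_bottle_2_mid in the frame of red_caddy below 0.085 m and angle between each of red_bottle_1_mid, red_bottle_2_mid, yellow_bottle_1_mid, yellow_bottle_2_mid's own z axis and vertical below 0.2 rad and linear speed of each of red_bottle_1, red_bottle_2, yellow_bottle_1, yellow_bottle_2 below 0.03 m/s and x of red_bottle_2_mid in the frame of red_caddy between -0.035 and 0.035 m and y of red_bottle_2_mid in the frame of red_caddy between -0.072 and 0.072 m and x of yellow_bottle_1_mid in the frame of yellow_caddy between -0.035 and 0.035 m and y of yellow_bottle_1_mid in the frame of yellow_caddy between -0.072 and 0.072 m and z of each of yellow_bottle_1_mid, yellow_bottle_2_mid in the frame of yellow_caddy below 0.085 m and x of yellow_bottle_2_mid in the frame of yellow_caddy between -0.035 and 0.035 m and y of yellow_bottle_2_mid in the frame of yellow_caddy between -0.072 and 0.072 m); the robot touches nothing.
It fails at once if a bottle is knocked over or tipped by more than about 50 degrees (angle between any of red_bottle_1_mid, red_bottle_2_mid, yellow_bottle_1_mid, yellow_bottle_2_mid's own z axis and vertical above 0.9 rad).
It fails at once if the chrome nozzle, the jigger or the snack bar is moved more than 30 mm (distance of any of spare_nozzle, steel_jigger, snack_bar from where it was at the start of the episode above 0.03 m).
It also fails if it takes over 72 s, if anything falls off the work surface, if the arm or the gripper's body presses on something with over 40 N, if the wrist force passes 120 N, or if a joint passes its speed limit or range.

## Robot

A 6-joint arm with a two-finger parallel gripper is mounted at the origin on a cart in front of the work surface, level with it; the furniture and walls round the work are solid. World frame = base frame: x ahead of the robot, y to its left, z up, the work surface at z = 0. Lengths are in mm, angles in rad, forces in N, time in s.
With the tool pointing down it reaches from about 350 to 875 mm from the base axis. Payload 4.2 kg.
Tool frame: the origin (TCP) lies midway between the tips of the shut fingers; the grasp point (between the pads) lies 19 mm behind it (tcp_to_grasp is the distance from the TCP to the grasp point, in mm); z points along the fingers, y is the line along which they close (so a half turn about z gives the same grasp; the last joint's range is limited). The gripper opens to 85 mm and grips with 20 to 120 N. Pads are 22 mm wide; open, the fingers measure 114 mm over their backs; the gripper's body (76 mm by 85 mm) begins 54 mm behind the grasp point. The pads swing forward as they close: fully open they stand 13 mm farther back than shut.
Start: joints at [1.567, 0.385, 0.008, 0, -1.194, -0.259], TCP at [162.334, 603.529, 231.312] pointing down, gripper open.
Joint ranges: [-3.14, 3.14], [-1.21, 2.06], [-1.07, 1.41], [-3.16, 2.05], [-2.99, -0.16], [-3.1, 3.1]. Speed limits (rad/s): [2.79, 2.79, 3.14, 3.14, 3.14, 3.14].

## Interface

Orientations are given as a unit quaternion [x, y, z, w].
In Python, from bench import read_state, get_image, job_done, tcp_to_grasp gives the robot as it stands.
- The arm moves only by the tool jog_arm, never from a script. Its argument "plan" is a list of rows, each a list of 3 entries, a list of its own where there are three numbers: the finger opening in mm, from 0 to 85.4, then the shift along the tool's x, y, z as a fraction of full scale, then the turn, a rotation vector about the tool's x, y, z as a fraction of full scale. A call has 1 to 10 rows; each row is the pose to reach, as a shift and turn from the pose commanded when the call began, along the tool's axes at that moment; what a row does not reach only later rows make up. Full scale, the value 1, is 0.1 m for a shift and 60 degrees for a turn. A row lasts 1/8 s, in which the tool goes at most 62.5 mm and 10.7 degrees, less where a joint would pass 70% of its speed; a pose out of reach is approached as far as the arm can. A call with a number of a shift or a turn outside -1 to 1 is refused whole. A call with a gripper value outside its range is refused whole. The fingers move at their own pace and stop on an object; the grip force is fixed at half the most. Time passes only in rows, so rows that repeat a pose let the fingers close. It gives the time, the measured TCP pose, the force, the opening and the grip force at its end, in the units of the state.
- read_state(): the state, without advancing time (a new reading comes with each control period).
- get_image(name): name is "scene" or "top" or "wrist"; returns a dict with "img" (420x560x3 uint8, red, green, blue), "range_z" (420x560 float32, mm along the optical axis (not along the pixel's ray), 0 where there is no reading), "intrinsics" (3x3 intrinsics, pixels), "extrinsics" (4x4, takes a point from camera to world coordinates); the wrist camera has in their place "tool_from_camera" (4x4, takes a point from camera to tool coordinates, whose origin is the TCP and whose axes are the flange's). Camera axes: x right, y down, z forward; pixel columns grow to the right and rows downward; lengths in mm; the calibration is good to about 2 mm. A picture is of the moment at which its call begins: read the wrist's pose just before it.
- job_done(): hands the job in; it is judged then, once.
The state is a dict: "clock": time; "joints": joint angles; "joint_vel": joint speeds; "joint_efforts": joint torques, N m; "position": TCP position; "ee_rot": TCP orientation; "contact_force": force on the tool from outside, world axes, zero at the start; "wrist_torque": the same for the moment, N m; "gripper_width": finger opening in mm; "grasp_force": force on a finger pad.
Only numpy, scipy, OpenCV 4.12 (cv2) and the standard library are available. Lean on these libraries where they do the work, as an engineer would, in place of code of your own. Each camera call takes 0.05 s, during which the arm holds its last target. There are 200 camera calls.

## Working session

There is one attempt and no reset: what is moved stays moved. The work goes in short steps, Python scripts to look and compute and a tool call to move; the robot and the scene stay as the last step left them, time stands still between calls to the robot, and variables do not carry over. Pictures are saved under pics/ and viewed, at most 10 in all, crops included, and the job is handed in when it is done.

Besides the shell and the picture viewer there is one more tool, called after "Emit:" as a command line: name --argument value ..., lists and objects as JSON in quotes. jog_arm: Moves the arm, as the interface text tells. Its arguments: {"type":"object","properties":{"plan":{"type":"array"}},"required":["plan"]}

```bash
mkdir -p pics; python3 - <<'E'
from bench import *
import cv2, numpy as np
s=read_state(); print({k:np.round(v,3).tolist() for k,v in s.items()}, tcp_to_grasp)
ims=[]
for n in ("scene","top"):
    d=get_image(n); np.savez(n+".npz",**d); ims.append(d["img"]); print(n,np.round(d["intrinsics"],1).tolist(),np.round(d["extrinsics"],3).tolist())
    cv2.imwrite(f"pics/{n}.png",d["img"][:,:,::-1])
E
```

```text
{'clock': 0.0, 'joints': [1.567, 0.386, 0.007, -0.0, -1.194, -0.259], 'joint_vel': [0.0, 0.0, 0.001, 0.002, -0.0, 0.0], 'joint_efforts': [0.0, -39.229, 18.84, 4.186, -0.005, -0.0], 'position': [162.206, 602.978, 230.188], 'ee_rot': [0.991, -0.131, -0.0, 0.001], 'contact_force': [-0.396, 0.193, 0.582], 'wrist_torque': [-0.051, -0.022, -0.021], 'grasp_force': 0.0, 'gripper_width': 85.275} 18.700000000000003
scene [[523.6, 0.0, 281.3], [0.0, 523.6, 207.6], [0.0, 0.0, 1.0]] [[0.598, -0.565, 0.569, -125.468], [-0.801, -0.434, 0.412, -430.927], [0.015, -0.702, -0.712, 862.505], [0.0, 0.0, 0.0, 1.0]]
top [[542.6, 0.0, 268.7], [0.0, 542.6, 207.2], [0.0, 0.0, 1.0]] [[-0.005, -0.991, 0.134, 348.809], [-1.0, 0.005, 0.005, 22.309], [-0.005, -0.134, -0.991, 1194.751], [0.0, 0.0, 0.0, 1.0]]
```

View pics/top.png

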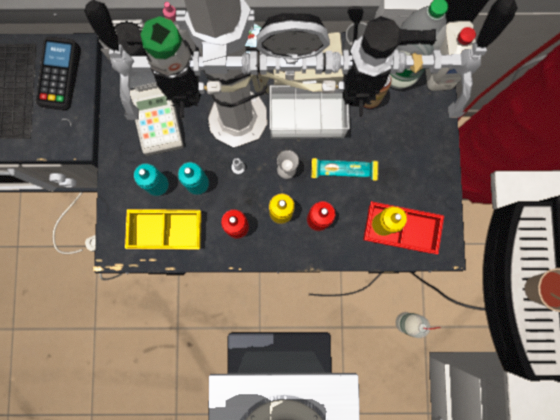

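View pics/scene.png

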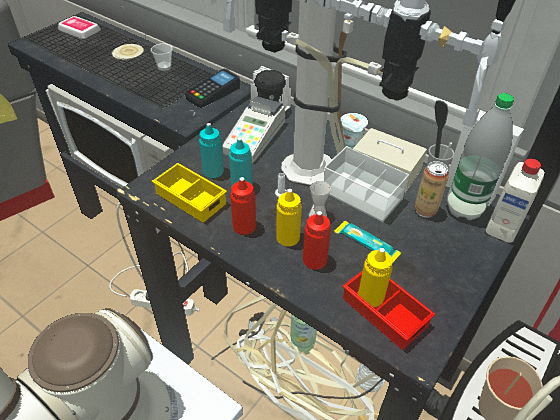

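The top view shows the yellow caddy at (163,230) and the red caddy at (404,228), which has a yellow bottle in its left cell at (392,220). The free bottles are red at (234,222), red at (321,215) and yellow at (281,208). Possible mix-ups are the turquoise bottles at (150,178) and (192,176), the red-capped carton bottle at (466,36), and the yellow-ended snack bar at (344,169). None of these is to be touched. I'll go by saturated red or yellow together with the reachable area.

```bash
cat > h.py <<'E'
import numpy as np, cv2
def world(d,T=None):
    K=d["intrinsics"];T=d["extrinsics"] if T is None else T;z=d["range_z"].astype(float)
    v,u=np.indices(z.shape)
    P=np.stack([(u-K[0,2])/K[0,0]*z,(v-K[1,2])/K[1,1]*z,z,np.ones_like(z)],-1)@T.T
    P=P[...,:3]; P[z<=0]=np.nan; return P
def masks(img):
    h=cv2.cvtColor(img,cv2.COLOR_RGB2HSV); H,S,V=cv2.split(h)
    s=(S>150)&(V>60)
    return {"red":s&((H<8)|(H>172)),"yellow":s&(H>20)&(H<35),"turq":s&(H>80)&(H<100)}
def find(d,T=None):
    P=world(d,T)
    for c,m in masks(d["img"]).items():
        m=m&(P[...,0]>250)&(P[...,0]<620)&(np.abs(P[...,1])<450)&(P[...,2]>3)
        n,L,st,_=cv2.connectedComponentsWithStats(m.astype(np.uint8))
        for i in range(1,n):
            if st[i,4]<60: continue
            Q=P[L==i]; t=Q[Q[:,2]>105]; b=Q[(Q[:,2]>85)&(Q[:,2]<103)]
            r=Q[(Q[:,2]>38)&(Q[:,2]<50)]
            px=st[i,:2]+st[i,2:4]/2
            print(c,px,st[i,4],"zmax %.0f"%Q[:,2].max(),end=" ")
            if len(t)>5:
                print("top mid",((t.min(0)+t.max(0))/2)[:2].round(1),"size",np.ptp(t,axis=0).round(),end=" ")
            if len(b)>5:
                print("shoulder circ",np.round(cv2.minEnclosingCircle(b[:,:2].astype(np.float32)),1) if 0 else [np.round(x,1) for x in cv2.minEnclosingCircle(b[:,:2].astype(np.float32))],end=" ")
            if len(r)>40: print("rim rect",[np.round(x,1) for x in cv2.minAreaRect(r[:,:2].astype(np.float32))],end="")
            print()
E
python3 - <<'E'
from h import *
for n in("top","scene"):
    d=dict(np.load(n+".npz")); print(n); find(d)
d=dict(np.load("top.npz"));P=world(d)
for u,v in((238,160),(238,165),(288,158),(288,163),(237,100)): print(u,v,P[v,u].round())
img=d["img"][145:265,110:460,::-1]; cv2.imwrite("pics/crop.png",cv2.resize(img,None,fx=2.2,fy=2.2))
E
```

```text
top
red [321.  216.5] 563 zmax 140 top mid [481.8 -78.8] size [46. 46. 35.] shoulder circ [array([481.8, -79.8]), np.float64(25.7)] 
red [403.5 228.5] 1920 zmax 73 rim rect [array([ 459. , -259.4]), array([158.9,  84.4]), np.float64(78.5)]
red [235. 224.] 546 zmax 139 top mid [466.3  98.4] size [46. 46. 34.] shoulder circ [array([466. ,  99.4]), np.float64(25.9)] 
yellow [281.5 208.5] 549 zmax 139 top mid [497.6   2.8] size [48. 44. 34.] shoulder circ [array([498.3,   2.6]), np.float64(25.9)] 
yellow [389.5 221. ] 652 zmax 146 top mid [ 470.3 -220. ] size [49. 46. 41.] shoulder circ [array([ 467.8, -215.8]), np.float64(24.0)] 
yellow [163.  229.5] 2445 zmax 49 rim rect [array([458.2, 255.4]), array([158.1,  84. ]), np.float64(89.5)]
turq [345.  168.5] 464 zmax 19 
turq [193.  178.5] 642 zmax 139 top mid [563.  188.2] size [46. 45. 34.] shoulder circ [array([564. , 188.4]), np.float64(25.9)] 
turq [151.  179.5] 706 zmax 140 top mid [561.3 277.7] size [46. 45. 35.] shoulder circ [array([561.1, 277.1]), np.float64(25.3)] 
scene
red [243.5 207. ] 1147 zmax 141 top mid [465.1  98.3] size 
[... 751 characters left out ...]
42.5)]
yellow [375.5 278.5] 1348 zmax 147 top mid [ 467.8 -224.4] size [46. 47. 42.] shoulder circ [array([ 467.4, -223.7]), np.float64(25.9)] rim rect [array([ 453.7, -226. ]), array([22.9, 51. ]), np.float64(11.6)]
turq [211. 152.] 834 zmax 140 top mid [562.2 276.4] size [47. 44. 35.] shoulder circ [array([559.6, 275. ]), np.float64(25.6)] rim rect [array([546.9, 265.8]), array([16. , 46.4]), np.float64(35.3)]
turq [240.5 162.5] 642 zmax 143 top mid [562.9 185.7] size [44. 44. 38.] shoulder circ [array([559.8, 185. ]), np.float64(25.1)] 
turq [368. 239.] 374 zmax 16 
238 160 [604.  93.  61.]
238 165 [593.  93.  59.]
288 158 [609. -14.  53.]
288 163 [601. -14.  40.]
237 100 [683.  85. 219.]
```

View pics/crop.png

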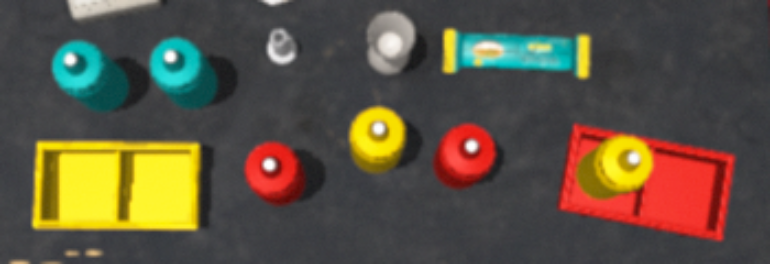

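The crop confirms two red and one yellow loose bottle, Y2 in the red caddy's left cell, and the turquoise ones standing apart. The positions agree between the two views: R1 (466,98), R2 (481,-80), Y1 (497,2), Y2 (468,-222). The caddy rims measure about 158x84 at z 45, which fits. I'll move in the direction of R1.

Emit:
jog_arm --plan '[[85, [0.25, 0.25, 0], [0, 0, 0]], [85, [0.5, 0.5, 0], [0, 0, 0]], [85, [0.75, 0.75, 0], [0, 0, 0]], [85, [1, 1, 0], [0, 0, 0]]]'

```text
clock: 0.6
position: [233.3, 479.7, 230.8]
ee_rot: [0.991, -0.131, -0.0, 0.0]
contact_force: [0.5, 0.9, 1.0]
gripper_width: 84.8
grasp_force: 0.0
```

Emit:
jog_arm --plan '[[85, [0.25, 0.25, 0], [0, 0, 0]], [85, [0.5, 0.5, 0], [0, 0, 0]], [85, [0.75, 0.75, 0], [0, 0, 0]], [85, [1, 1, 0], [0, 0, 0]]]'

```text
clock: 1.1
position: [303.8, 357.1, 231.0]
ee_rot: [0.991, -0.131, -0.0, 0.0]
contact_force: [-0.0, -0.4, -0.3]
gripper_width: 84.9
grasp_force: 0.0
```

Emit:
jog_arm --plan '[[85, [0.25, 0.25, 0], [0, 0, 0]], [85, [0.5, 0.5, 0], [0, 0, 0]], [85, [0.75, 0.75, 0], [0, 0, 0]], [85, [1, 1, 0], [0, 0, 0]]]'

```text
clock: 1.6
position: [374.3, 234.7, 231.1]
ee_rot: [0.991, -0.131, -0.0, 0.0]
contact_force: [-0.3, -0.6, -0.5]
gripper_width: 84.9
grasp_force: 0.0
```

Emit:
jog_arm --plan '[[85, [0.2, 0.2, 0], [0, 0, 0.15]], [85, [0.4, 0.4, 0], [0, 0, 0.3]], [85, [0.6, 0.6, 0], [0, 0, 0.45]], [85, [0.8, 0.8, 0], [0, 0, 0.6]], [85, [1, 1, 0], [0, 0, 0.75]], [85, [1, 1, 0], [0, 0, 0.9]], [85, [1, 1, 0], [0, 0, 1]]]'

```text
clock: 2.48
position: [444.5, 112.8, 230.9]
ee_rot: [0.792, -0.611, -0.0, 0.0]
contact_force: [0.1, -0.5, -0.2]
gripper_width: 85.0
grasp_force: 0.0
```

Emit:
jog_arm --plan '[[85, [0, 0, 0], [0, 0, 0.13]], [85, [0, 0, 0], [0, 0, 0.25]], [85, [0, 0, 0], [0, 0, 0.25]], [85, [0, 0, 0], [0, 0, 0.25]]]'

```text
clock: 2.98
position: [444.5, 113.3, 231.2]
ee_rot: [0.707, -0.707, -0.0, 0.0]
contact_force: [0.2, -0.2, -0.5]
gripper_width: 85.0
grasp_force: 0.0
```

```bash
cat >> h.py <<'E'
from bench import read_state,get_image
from scipy.spatial.transform import Rotation as Rn
def wrist():
    s=read_state(); d=get_image("wrist"); T=np.eye(4); T[:3,:3]=Rn.from_quat(s["ee_rot"]).as_matrix(); T[:3,3]=s["position"]
    print("tcp",np.round(s["position"],1),"yaw",Rn.from_quat(s["ee_rot"]).as_matrix()[:2,0].round(3),"j",np.round(s["joints"],2),"F",np.round(s["contact_force"],1))
    return d,T@d["tool_from_camera"]
E
python3 - <<'E'
from h import *
d,T=wrist(); find(d,T); cv2.imwrite("pics/w1.png",d["img"][:,:,::-1])
E
```

```text
tcp [444.5 113.3 231.2] yaw [ 0.001 -1.   ] j [ 0.61  0.1  -0.38 -0.   -1.09 -0.6 ] F [ 0.2 -0.2 -0.5]
red [247.5 182. ] 3649 zmax 142 top mid [466.5  98.9] size [45. 45. 37.] shoulder circ [array([466.2,  97.6]), np.float64(25.4)] rim rect [array([461. ,  80.1]), array([11.6, 42.6]), np.float64(74.7)]
yellow [203.5  56. ] 4823 zmax 144 top mid [497.7   2.5] size [45. 45. 39.] shoulder circ [array([497.9,   2.8]), np.float64(25.7)] rim rect [array([481.5,  13.9]), array([41.8, 11.1]), np.float64(55.6)]
yellow [262.  303.5] 9240 zmax 47 rim rect [array([458.8, 255.3]), array([158.6,  83.6]), np.float64(89.2)]
turq [148.5 266. ] 3737 zmax 143 top mid [565.  182.4] size [42. 34. 38.] shoulder circ [array([563., 183.]), np.float64(24.8)] rim rect [array([554.4, 173.4]), array([16.5, 47.5]), np.float64(56.4)]
turq [178.  340.5] 1728 zmax 310 top mid [509.1 191.8] size [ 82. 193. 205.] shoulder circ [array([543.8, 273.1]), np.float64(17.0)] rim rect [array([542.1, 265.8]), array([ 5.1, 28.1]), np.float64(32.2)]
```

View pics/w1.png

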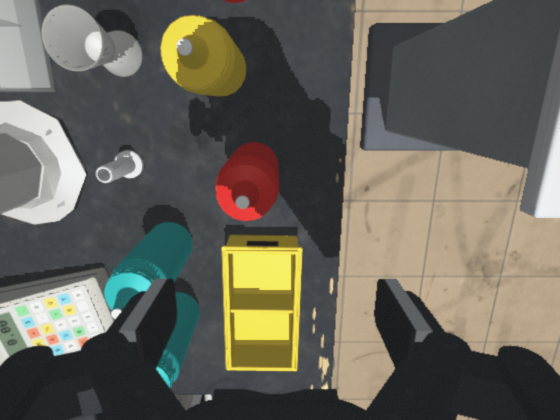

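The wrist view confirms R1 at pixel (248,182), Y1 at (203,56) and the yellow caddy at (262,304), matching the first estimates to about 2 mm. Going down on R1.

Emit:
jog_arm --plan '[[85, [0.08, -0.11, 0], [0, 0, 0]], [85, [0.145, -0.22, 0], [0, 0, 0]], [85, [0.145, -0.22, 0], [0, 0, 0]], [85, [0.145, -0.22, 0.25], [0, 0, 0]], [85, [0.145, -0.22, 0.5], [0, 0, 0]], [85, [0.145, -0.22, 0.75], [0, 0, 0]], [85, [0.145, -0.22, 1], [0, 0, 0]]]'

```text
clock: 3.9
position: [466.7, 98.7, 130.6]
ee_rot: [-0.707, 0.707, 0.0, 0.0]
contact_force: [0.2, -0.4, -0.3]
gripper_width: 85.0
grasp_force: 0.0
```

Emit:
jog_arm --plan '[[85, [0, 0, 0.2], [0, 0, 0]], [85, [0, 0, 0.35], [0, 0, 0]], [85, [0, 0, 0.45], [0, 0, 0]], [85, [0, 0, 0.5], [0, 0, 0]], [85, [0, 0, 0.54], [0, 0, 0]], [85, [0, 0, 0.54], [0, 0, 0]]]'

```text
clock: 4.65
position: [466.8, 98.9, 77.4]
ee_rot: [-0.707, 0.707, -0.0, 0.0]
contact_force: [0.0, -0.4, -0.4]
gripper_width: 84.9
grasp_force: 0.0
```

Emit:
jog_arm --plan '[[45, [0, 0, 0.01], [0, 0, 0]], [45, [0, 0, 0.01], [0, 0, 0]], [45, [0, 0, 0.01], [0, 0, 0]], [45, [0, 0, 0.01], [0, 0, 0]], [45, [0, 0, 0.01], [0, 0, 0]], [45, [0, 0, 0.01], [0, 0, 0]], [45, [0, 0, -0.05], [0, 0, 0]], [45, [0, 0, -0.15], [0, 0, 0]], [45, [0, 0, -0.2], [0, 0, 0]]]'

```text
clock: 5.78
position: [466.7, 98.9, 97.9]
ee_rot: [-0.707, 0.707, -0.0, 0.0]
contact_force: [-0.7, -0.9, -2.3]
gripper_width: 50.0
grasp_force: 62.5
```

Emit:
jog_arm --plan '[[40, [0, 0, -0.2], [0, 0, 0]], [40, [0, 0, -0.4], [0, 0, 0]], [40, [0, 0, -0.6], [0, 0, 0]], [40, [0, 0, -0.8], [0, 0, 0]], [40, [0, 0, -1], [0, 0, 0]]]'

```text
clock: 6.4
position: [466.2, 98.7, 198.0]
ee_rot: [-0.707, 0.708, 0.0, -0.0]
contact_force: [-0.1, -0.3, -1.9]
gripper_width: 50.2
grasp_force: 62.6
```

Emit:
jog_arm --plan '[[40, [0, 0, -0.2], [0, 0, 0]], [40, [0, 0, -0.4], [0, 0, 0]], [40, [0, 0, -0.5], [0, 0, 0]], [40, [0, 0, -0.5], [0, 0, 0]]]'

```text
clock: 6.9
position: [466.7, 98.9, 247.6]
ee_rot: [-0.707, 0.708, 0.0, 0.001]
contact_force: [0.2, 0.0, -2.9]
gripper_width: 49.7
grasp_force: 62.7
```

Emit:
jog_arm --plan '[[40, [0.15, 0, 0], [0, 0, 0]], [40, [0.35, 0, 0], [0, 0, 0]], [40, [0.55, 0, 0], [0, 0, 0]], [40, [0.75, 0, 0], [0, 0, 0]], [40, [1, 0, 0], [0, 0, 0]]]'

```text
clock: 7.52
position: [465.8, -2.5, 246.3]
ee_rot: [-0.707, 0.707, 0.001, -0.001]
contact_force: [1.2, 0.0, -1.7]
gripper_width: 49.5
grasp_force: 62.7
```

```bash
python3 - <<'E'
from h import *
d,T=wrist(); find(d,T); d=get_image("scene"); find(d); cv2.imwrite("pics/s2.png",d["img"][:,:,::-1])
E
```

```text
tcp [465.8  -2.5 246.3] yaw [-0.001 -1.   ] j [ 0.34  0.1  -0.34 -0.   -1.14 -0.35] F [ 1.2  0.  -1.7]
red [254. 104.] 3150 zmax 142 top mid [482.2 -80.3] size [45. 45. 36.] shoulder circ [array([482. , -80.3]), np.float64(25.5)] 
red [276.5 292. ] 19956 zmax 314 top mid [465.1  -5. ] size [ 50.  47. 141.] 
yellow [237.5 197. ] 2609 zmax 142 top mid [500.3   1.6] size [41. 44. 37.] shoulder circ [array([499.3,  -3.2]), np.float64(25.2)] rim rect [array([494.6, -16.2]), array([13.7, 45.2]), np.float64(78.3)]
turq [145.5  52. ] 1475 zmax 14 
turq [214.  378.5] 301 zmax 87 
red [283. 168.] 1227 zmax 304 top mid [461.4  -9.6] size [ 49.  45. 135.] 
red [317.  241.5] 1244 zmax 143 top mid [480.7 -81.4] size [45. 45. 38.] shoulder circ [array([479.2, -81.4]), np.float64(25.7)] rim rect [array([467.6, -91.3]), array([22.2, 49.5]), np.float64(36.6)]
red [389. 310.] 2676 zmax 48 rim rect [array([ 457.8, -259.8]), array([158.4,  86.3]), np.float64(79.0)]
yellow [189.5 192.5] 2184 zmax 48 rim rect [array([458.8, 254.1]), array([159.8,  86.5]), np.float64(89.7)]
yellow [289. 220.] 1077 zmax 169 top mid [492.9  -4.3] size [52. 50. 64.] shoulder circ [array([4.959e+02, 1.000e-01]), np.float64(25.6)] rim rect [array([486.4,  -9.7]), array([23.1, 49.6]), np.float64(42.5)]
yellow [376.  278.5] 1354 zmax 147 top mid [ 467.4 -223. ] size [49. 48. 42.] shoulder circ [array([ 467.6, -223.3]), np.float64(25.9)] rim rect [array([ 455.8, -226. ]), array([25.3, 51.4]), np.float64(14.5)]
turq [211.5 152. ] 946 zmax 142 top mid [560.9 276.8] size [45. 47. 37.] shoulder circ [array([559.2, 275.9]), np.float64(26.1)] rim rect [array([549.7, 265.1]), array([20.7, 48.5]), np.float64(43.0)]
turq [240.5 166.5] 996 zmax 140 top mid [562.3 186.2] size [43. 45. 35.] shoulder circ [array([558.6, 184. ]), np.float64(24.7)] rim rect [array([550.8, 175.7]), array([17.9, 46.9]), np.float64(40.5)]
turq [368. 239.] 357 zmax 14
```

View pics/s2.png

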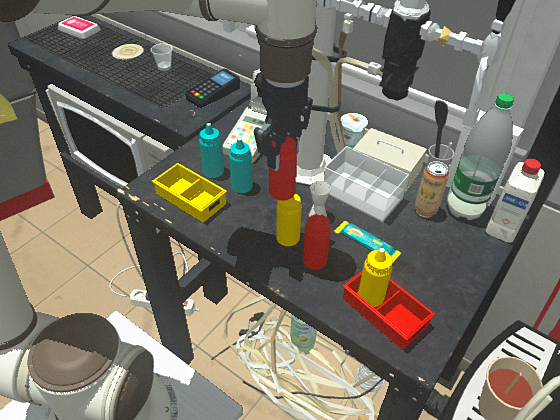

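The scene view shows R1 held upright at (283,168), with the others undisturbed. Carrying it to the red caddy's free cell at (451,-296).

Emit:
jog_arm --plan '[[40, [0.15, 0, 0], [0, 0, 0]], [40, [0.35, 0, 0], [0, 0, 0]], [40, [0.55, 0, 0], [0, 0, 0]], [40, [0.75, 0, 0], [0, 0, 0]], [40, [1, 0, 0], [0, 0, 0]]]'

```text
clock: 8.25
position: [466.3, -101.9, 247.0]
ee_rot: [0.707, -0.707, -0.0, 0.0]
contact_force: [1.2, -0.9, -2.2]
gripper_width: 49.7
grasp_force: 62.7
```

Emit:
jog_arm --plan '[[40, [0.2, 0, 0], [0, 0, 0]], [40, [0.4, 0, 0], [0, 0, 0]], [40, [0.6, 0, 0], [0, 0, 0]], [40, [0.8, 0, 0], [0, 0, 0]], [40, [1, 0, 0], [0, 0, 0]]]'

```text
clock: 8.88
position: [466.1, -202.0, 246.9]
ee_rot: [-0.707, 0.707, 0.0, -0.0]
contact_force: [0.7, -0.6, -1.0]
gripper_width: 49.9
grasp_force: 62.7
```

Emit:
jog_arm --plan '[[40, [0.2, 0.03, 0], [0, 0, 0]], [40, [0.4, 0.07, 0], [0, 0, 0]], [40, [0.6, 0.1, 0], [0, 0, 0]], [40, [0.8, 0.15, 0], [0, 0, 0]], [40, [0.95, 0.15, 0], [0, 0, 0]], [40, [0.95, 0.15, 0], [0, 0, 0]], [40, [0.95, 0.15, 0.1], [0, 0, 0]], [40, [0.95, 0.15, 0.3], [0, 0, 0]], [40, [0.95, 0.15, 0.5], [0, 0, 0]], [40, [0.95, 0.15, 0.7], [0, 0, 0]]]'

```text
clock: 10.12
position: [451.1, -295.3, 176.1]
ee_rot: [0.707, -0.707, -0.0, 0.0]
contact_force: [-0.2, -0.3, -2.4]
gripper_width: 50.0
grasp_force: 62.7
```

Emit:
jog_arm --plan '[[40, [0, 0, 0.2], [0, 0, 0]], [40, [0, 0, 0.4], [0, 0, 0]], [40, [0, 0, 0.6], [0, 0, 0]], [40, [0, 0, 0.75], [0, 0, 0]], [40, [0, 0, 0.85], [0, 0, 0]], [40, [0, 0, 0.92], [0, 0, 0]], [40, [0, 0, 0.94], [0, 0, 0]], [40, [0, 0, 0.94], [0, 0, 0]]]'

```text
clock: 11.12
position: [451.5, -296.3, 83.6]
ee_rot: [-0.707, 0.707, -0.0, 0.0]
contact_force: [0.7, 0.1, -2.4]
gripper_width: 49.7
grasp_force: 62.7
```

Emit:
jog_arm --plan '[[40, [0, 0, 0.02], [0, 0, 0]], [65, [0, 0, 0.02], [0, 0, 0]], [85, [0, 0, 0.02], [0, 0, 0]], [85, [0, 0, 0.02], [0, 0, 0]], [85, [0, 0, 0.02], [0, 0, 0]], [85, [0, 0, -0.05], [0, 0, 0]], [85, [0, 0, -0.15], [0, 0, 0]], [85, [0, 0, -0.4], [0, 0, 0]], [85, [0, 0, -0.7], [0, 0, 0]], [85, [0, 0, -1], [0, 0, 0]]]'

```text
clock: 12.38
position: [451.3, -296.2, 185.1]
ee_rot: [-0.707, 0.707, -0.0, 0.0]
contact_force: [0.2, 1.2, -0.0]
gripper_width: 84.8
grasp_force: 0.0
```

Emit:
jog_arm --plan '[[85, [-0.15, -0.03, -0.2], [0, 0, 0]], [85, [-0.35, -0.06, -0.35], [0, 0, 0]], [85, [-0.55, -0.12, -0.35], [0, 0, 0]], [85, [-0.73, -0.16, -0.35], [0, 0, 0]], [85, [-0.73, -0.16, -0.35], [0, 0, 0]], [85, [-0.73, -0.16, -0.35], [0, 0, 0]]]'

```text
clock: 13.12
position: [467.2, -223.2, 218.3]
ee_rot: [-0.707, 0.707, 0.0, -0.0]
contact_force: [0.5, -0.8, 0.3]
gripper_width: 84.8
grasp_force: 0.0
```

```bash
python3 - <<'E'
from h import *
d,T=wrist(); find(d,T)
cv2.imwrite("pics/w3.png",d["img"][:,:,::-1])
E
```

```text
tcp [ 467.2 -223.2  218.3] yaw [-0.001 -1.   ] j [-0.13  0.21 -0.27  0.   -1.09  0.13] F [ 0.5 -0.8  0.3]
red [288. 144.] 10976 zmax 147 top mid [ 451.6 -295.9] size [51. 50. 42.] rim rect [array([ 458.6, -260. ]), array([157.2,  84.2]), np.float64(78.6)]
red [259. 338.] 4957 zmax 291 top mid [ 481.4 -146.6] size [ 46. 175. 186.] shoulder circ [array([481.9, -82.7]), np.float64(25.3)] rim rect [array([482.3, -97.9]), array([47.8, 16.6]), np.float64(2.0)]
yellow [271.5 204. ] 3664 zmax 148 top mid [ 469.7 -224.1] size [50. 48. 43.] shoulder circ [array([ 470.2, -235.6]), np.float64(22.1)] rim rect [array([ 470.3, -242.3]), array([42.3, 11.5]), np.float64(2.0)]
yellow [232.  374.5] 159 zmax 76 
turq [161.5 250.5] 948 zmax 232 top mid [ 509.  -229.4] size [1. 7. 2.] 
turq [148.  256.5] 293 zmax 13
```

View pics/w3.png

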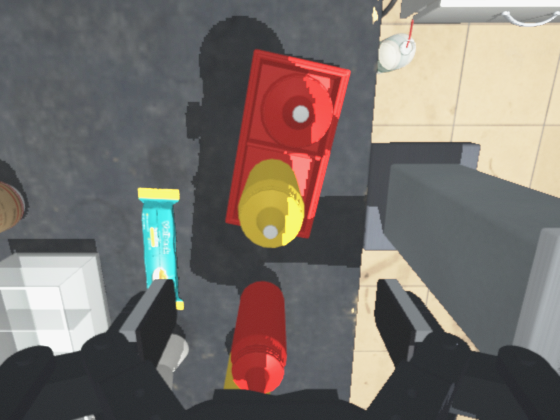

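R1 stands in its cell at pixel (300,115), and Y2 is at (271,232), or (469,-224). Going down on Y2.

Emit:
jog_arm --plan '[[85, [0, -0.02, 0.25], [0, 0, 0]], [85, [0, -0.02, 0.5], [0, 0, 0]], [85, [0, -0.02, 0.75], [0, 0, 0]], [85, [0, -0.02, 1], [0, 0, 0]], [85, [0, -0.02, 1], [0, 0, 0]]]'

```text
clock: 13.8
position: [467.8, -223.4, 116.5]
ee_rot: [-0.706, 0.708, 0.002, -0.001]
contact_force: [0.4, -0.1, -0.0]
gripper_width: 85.0
grasp_force: 0.0
```

Emit:
jog_arm --plan '[[85, [0, 0, 0.15], [0, 0, 0]], [85, [0, 0, 0.27], [0, 0, 0]], [85, [0, 0, 0.35], [0, 0, 0]], [85, [0, 0, 0.36], [0, 0, 0]], [45, [0, 0, 0.36], [0, 0, 0]], [45, [0, 0, 0.36], [0, 0, 0]], [45, [0, 0, 0.36], [0, 0, 0]], [45, [0, 0, 0.36], [0, 0, 0]], [45, [0, 0, 0.36], [0, 0, 0]], [45, [0, 0, 0.36], [0, 0, 0]]]'

```text
clock: 15.05
position: [470.3, -223.4, 83.2]
ee_rot: [-0.707, 0.707, -0.001, 0.001]
contact_force: [0.9, 0.1, 6.0]
gripper_width: 49.9
grasp_force: 62.9
```

Emit:
jog_arm --plan '[[40, [0, 0, -0.05], [0, 0, 0]], [40, [0, 0, -0.15], [0, 0, 0]], [40, [0, 0, -0.3], [0, 0, 0]], [40, [0, 0, -0.5], [0, 0, 0]], [40, [0, 0, -0.75], [0, 0, 0]], [40, [0, 0, -1], [0, 0, 0]]]'

```text
clock: 15.8
position: [469.2, -223.1, 183.9]
ee_rot: [-0.707, 0.707, -0.0, 0.0]
contact_force: [-0.0, 0.2, -1.3]
gripper_width: 49.6
grasp_force: 62.4
```

Emit:
jog_arm --plan '[[40, [0, 0, -0.2], [0, 0, 0]], [40, [0, 0, -0.45], [0, 0, 0]], [40, [0, 0, -0.68], [0, 0, 0]], [40, [-0.15, 0, -0.68], [0, 0, 0]], [40, [-0.35, 0, -0.68], [0, 0, 0]], [40, [-0.55, 0, -0.68], [0, 0, 0]], [40, [-0.75, 0, -0.68], [0, 0, 0]], [40, [-1, 0, -0.68], [0, 0, 0]]]'

```text
clock: 16.8
position: [468.3, -121.7, 249.1]
ee_rot: [-0.707, 0.708, 0.001, -0.001]
contact_force: [1.2, 0.1, -0.5]
gripper_width: 50.2
grasp_force: 62.4
```

Emit:
jog_arm --plan '[[40, [-0.25, 0, 0], [0, 0, 0]], [40, [-0.5, 0, 0], [0, 0, 0]], [40, [-0.75, 0, 0], [0, 0, 0]], [40, [-1, 0, 0], [0, 0, 0]]]'

```text
clock: 17.3
position: [468.2, -21.7, 249.2]
ee_rot: [-0.707, 0.707, 0.001, -0.001]
contact_force: [0.6, 0.4, -1.5]
gripper_width: 49.7
grasp_force: 62.4
```

Emit:
jog_arm --plan '[[40, [-0.25, 0, 0], [0, 0, 0]], [40, [-0.5, 0, 0], [0, 0, 0]], [40, [-0.75, 0, 0], [0, 0, 0]], [40, [-1, 0, 0], [0, 0, 0]]]'

```text
clock: 17.8
position: [468.2, 78.0, 249.2]
ee_rot: [-0.707, 0.707, 0.001, -0.001]
contact_force: [0.0, 0.5, -1.3]
gripper_width: 50.0
grasp_force: 62.4
```

Emit:
jog_arm --plan '[[40, [-0.25, 0, 0], [0, 0, 0]], [40, [-0.5, 0, 0], [0, 0, 0]], [40, [-0.75, 0, 0], [0, 0, 0]], [40, [-1, 0, 0], [0, 0, 0]]]'

```text
clock: 18.3
position: [468.2, 177.8, 249.1]
ee_rot: [-0.707, 0.707, 0.001, -0.001]
contact_force: [0.2, 0.4, -1.4]
gripper_width: 49.9
grasp_force: 62.4
```

Emit:
jog_arm --plan '[[40, [-0.25, 0, 0], [0, 0, 0]], [40, [-0.5, 0.03, 0], [0, 0, 0]], [40, [-0.75, 0.06, 0], [0, 0, 0]], [40, [-1, 0.1, 0], [0, 0, 0]], [40, [-1, 0.1, 0], [0, 0, 0]]]'

```text
clock: 18.92
position: [458.3, 278.1, 249.0]
ee_rot: [0.708, -0.707, -0.0, 0.001]
contact_force: [0.0, -0.4, -1.3]
gripper_width: 50.1
grasp_force: 62.4
```

Emit:
jog_arm --plan '[[40, [-0.14, 0, 0], [0, 0, 0]], [40, [-0.14, 0, 0], [0, 0, 0]], [40, [-0.14, 0, 0.25], [0, 0, 0]], [40, [-0.14, 0, 0.5], [0, 0, 0]], [40, [-0.14, 0, 0.75], [0, 0, 0]], [40, [-0.14, 0, 0.75], [0, 0, 0]]]'

```text
clock: 19.68
position: [458.9, 289.3, 173.5]
ee_rot: [-0.706, 0.708, 0.0, -0.003]
contact_force: [-0.1, 0.1, -1.3]
gripper_width: 49.8
grasp_force: 62.6
```

Emit:
jog_arm --plan '[[40, [0, 0, 0.2], [0, 0, 0]], [40, [0, 0, 0.4], [0, 0, 0]], [40, [0, 0, 0.6], [0, 0, 0]], [40, [0, 0, 0.75], [0, 0, 0]], [40, [0, 0, 0.84], [0, 0, 0]], [40, [0, 0, 0.88], [0, 0, 0]], [40, [0, 0, 0.9], [0, 0, 0]], [40, [0, 0, 0.9], [0, 0, 0]]]'

```text
clock: 20.68
position: [460.1, 291.0, 85.7]
ee_rot: [-0.707, 0.707, -0.0, 0.0]
contact_force: [0.0, 0.2, -0.3]
gripper_width: 49.9
grasp_force: 62.7
```

Emit:
jog_arm --plan '[[40, [0, 0, 0.02], [0, 0, 0]], [65, [0, 0, 0.02], [0, 0, 0]], [85, [0, 0, 0.02], [0, 0, 0]], [85, [0, 0, 0.02], [0, 0, 0]], [85, [0, 0, 0.02], [0, 0, 0]], [85, [0, 0, -0.05], [0, 0, 0]], [85, [0, 0, -0.15], [0, 0, 0]], [85, [0, 0, -0.4], [0, 0, 0]], [85, [0, 0, -0.7], [0, 0, 0]], [85, [0, 0, -1], [0, 0, 0]]]'

```text
clock: 21.92
position: [459.9, 290.9, 187.1]
ee_rot: [-0.707, 0.707, -0.0, 0.0]
contact_force: [0.4, 0.2, -0.1]
gripper_width: 85.1
grasp_force: 0.0
```

Emit:
jog_arm --plan '[[85, [0, 0, -0.25], [0, 0, 0]], [85, [0, 0, -0.45], [0, 0, 0]], [85, [0.25, 0, -0.45], [0, 0, 0]], [85, [0.5, 0, -0.45], [0, 0, 0]], [85, [0.75, 0, -0.45], [0, 0, 0]], [85, [1, 0, -0.45], [0, 0, 0]]]'

```text
clock: 22.68
position: [459.3, 188.4, 229.7]
ee_rot: [-0.706, 0.708, 0.0, -0.001]
contact_force: [-0.0, 0.2, -0.3]
gripper_width: 85.1
grasp_force: 0.0
```

Emit:
jog_arm --plan '[[85, [0.25, 0, 0], [0, 0, 0]], [85, [0.5, 0, 0], [0, 0, 0]], [85, [0.75, 0, 0], [0, 0, 0]], [85, [1, 0, 0], [0, 0, 0]]]'

```text
clock: 23.18
position: [458.9, 88.5, 229.8]
ee_rot: [-0.706, 0.708, 0.0, -0.001]
contact_force: [0.9, 0.0, 0.2]
gripper_width: 85.0
grasp_force: 0.0
```

Emit:
jog_arm --plan '[[85, [0.25, -0.12, 0], [0, 0, 0]], [85, [0.5, -0.24, 0], [0, 0, 0]], [85, [0.75, -0.36, 0], [0, 0, 0]], [85, [0.89, -0.38, 0], [0, 0, 0]], [85, [0.89, -0.38, 0], [0, 0, 0]], [85, [0.89, -0.38, 0], [0, 0, 0]]]'

```text
clock: 23.92
position: [497.1, 1.9, 230.3]
ee_rot: [-0.707, 0.707, 0.0, -0.0]
contact_force: [-0.1, 0.5, -0.3]
gripper_width: 85.1
grasp_force: 0.0
```

```bash
python3 - <<'E'
from h import *
d,T=wrist(); find(d,T); print("scene"); find(get_image("scene"))
E
```

```text
tcp [497.1   1.9 230.3] yaw [-0.001 -1.   ] j [ 0.33  0.17 -0.3  -0.   -1.1  -0.33] F [-0.1  0.5 -0.3]
red [294.5  97.5] 3606 zmax 144 top mid [481.6 -80.2] size [45. 45. 38.] shoulder circ [array([482. , -80.1]), np.float64(25.7)] 
yellow [273. 197.] 3705 zmax 143 top mid [498.4   1.4] size [44. 45. 38.] shoulder circ [array([498.5,   1. ]), np.float64(25.3)] rim rect [array([499.5, -16.2]), array([45.7, 14.3]), np.float64(3.5)]
yellow [309.  359.5] 4717 zmax 305 top mid [488.5  -8. ] size [16.  2.  3.] rim rect [array([458.1, 219.7]), array([87.9, 83.4]), np.float64(88.8)]
turq [173.  50.] 1500 zmax 13 
turq [211.5 359.5] 4076 zmax 315 top mid [550.9  89.8] size [ 71. 212. 210.] shoulder circ [array([563.6, 184.8]), np.float64(25.3)] rim rect [array([562.6, 171.8]), array([19.4, 49. ]), np.float64(83.8)]
scene
red [317.  241.5] 1256 zmax 143 top mid [479.8 -81.5] size [43. 46. 38.] shoulder circ [array([479.1, -82.1]), np.float64(25.8)] rim rect [array([468.1, -90.2]), array([19.7, 49.2]), np.float64(33.3)]
red [389.  306.5] 4042 zmax 147 top mid [ 449.2 -296.7] size [46. 50. 42.] 
[... 290 characters left out ...]
254.9]), array([161.4,  86.9]), np.float64(88.9)]
yellow [289. 219.] 1167 zmax 142 top mid [ 4.98e+02 -2.00e-01] size [48. 46. 37.] shoulder circ [array([4.956e+02, 1.000e-01]), np.float64(25.7)] rim rect [array([485.8,  -9.6]), array([21.7, 49.4]), np.float64(41.2)]
turq [211.5 152. ] 963 zmax 143 top mid [560.4 276.1] size [44. 48. 38.] shoulder circ [array([559.2, 275.5]), np.float64(25.9)] rim rect [array([550.4, 264.3]), array([23.1, 48.9]), np.float64(48.2)]
turq [240.5 166.5] 988 zmax 141 top mid [563.  186.2] size [43. 44. 36.] shoulder circ [array([559. , 184.3]), np.float64(24.9)] rim rect [array([550.5, 176.6]), array([20.7, 47.2]), np.float64(35.7)]
turq [367.5 240.5] 446 zmax 15
```

Y2 stands in the yellow caddy. Now Y1.

Emit:
jog_arm --plan '[[85, [0, -0.01, 0.25], [0, 0, 0]], [85, [0, -0.01, 0.5], [0, 0, 0]], [85, [0, -0.01, 0.75], [0, 0, 0]], [85, [0, -0.01, 1], [0, 0, 0]], [85, [0, -0.01, 1], [0, 0, 0]]]'

```text
clock: 24.65
position: [497.2, 2.1, 128.8]
ee_rot: [-0.707, 0.707, 0.001, -0.002]
contact_force: [1.2, -0.5, -0.4]
gripper_width: 84.6
grasp_force: 0.0
```

Emit:
jog_arm --plan '[[85, [0, 0, 0.2], [0, 0, 0]], [85, [0, 0, 0.38], [0, 0, 0]], [85, [0, 0, 0.5], [0, 0, 0]], [85, [0, 0, 0.53], [0, 0, 0]], [45, [0, 0, 0.53], [0, 0, 0]], [45, [0, 0, 0.53], [0, 0, 0]], [45, [0, 0, 0.53], [0, 0, 0]], [45, [0, 0, 0.53], [0, 0, 0]], [45, [0, 0, 0.53], [0, 0, 0]], [45, [0, 0, 0.53], [0, 0, 0]]]'

```text
clock: 25.9
position: [499.5, 1.9, 78.6]
ee_rot: [-0.707, 0.707, -0.001, 0.001]
contact_force: [-0.1, -0.6, 5.1]
gripper_width: 49.5
grasp_force: 62.0
```

Emit:
jog_arm --plan '[[40, [0, 0, -0.05], [0, 0, 0]], [40, [0, 0, -0.15], [0, 0, 0]], [40, [0, 0, -0.3], [0, 0, 0]], [40, [0, 0, -0.5], [0, 0, 0]], [40, [0, 0, -0.75], [0, 0, 0]], [40, [0, 0, -1], [0, 0, 0]]]'

```text
clock: 26.65
position: [498.1, 1.7, 178.2]
ee_rot: [-0.707, 0.708, 0.0, -0.0]
contact_force: [0.7, -0.0, -2.1]
gripper_width: 49.9
grasp_force: 62.4
```

Emit:
jog_arm --plan '[[40, [-0.15, 0, 0], [0, 0, 0]], [40, [-0.35, 0.05, 0], [0, 0, 0]], [40, [-0.55, 0.1, 0], [0, 0, 0]], [40, [-0.75, 0.15, 0], [0, 0, 0]], [40, [-1, 0.2, 0], [0, 0, 0]]]'

```text
clock: 27.28
position: [477.4, 102.7, 176.0]
ee_rot: [-0.707, 0.708, 0.001, -0.001]
contact_force: [-0.1, -0.2, -0.6]
gripper_width: 50.1
grasp_force: 62.5
```

Emit:
jog_arm --plan '[[40, [-0.25, 0.05, 0], [0, 0, 0]], [40, [-0.5, 0.1, 0], [0, 0, 0]], [40, [-0.75, 0.15, 0], [0, 0, 0]], [40, [-1, 0.19, 0], [0, 0, 0]], [40, [-1, 0.19, 0], [0, 0, 0]]]'

```text
clock: 27.9
position: [458.8, 203.3, 176.2]
ee_rot: [0.708, -0.707, -0.0, 0.001]
contact_force: [-0.3, 0.3, -1.9]
gripper_width: 49.5
grasp_force: 62.5
```

Emit:
jog_arm --plan '[[40, [-0.15, 0, 0], [0, 0, 0]], [40, [-0.15, 0, 0], [0, 0, 0]], [40, [-0.15, 0, 0.2], [0, 0, 0]], [40, [-0.15, 0, 0.4], [0, 0, 0]], [40, [-0.15, 0, 0.6], [0, 0, 0]], [40, [-0.15, 0, 0.78], [0, 0, 0]], [40, [-0.15, 0, 0.88], [0, 0, 0]], [40, [-0.15, 0, 0.92], [0, 0, 0]], [40, [-0.15, 0, 0.94], [0, 0, 0]], [40, [-0.15, 0, 0.94], [0, 0, 0]]]'

```text
clock: 29.15
position: [460.1, 217.1, 83.8]
ee_rot: [-0.707, 0.707, -0.0, 0.001]
contact_force: [-0.7, 0.0, -2.6]
gripper_width: 49.9
grasp_force: 62.5
```

Emit:
jog_arm --plan '[[40, [0, 0, 0.01], [0, 0, 0]], [65, [0, 0, 0.01], [0, 0, 0]], [85, [0, 0, 0.01], [0, 0, 0]], [85, [0, 0, 0.01], [0, 0, 0]], [85, [0, 0, 0.01], [0, 0, 0]], [85, [0, 0, -0.05], [0, 0, 0]], [85, [0, 0, -0.15], [0, 0, 0]], [85, [0, 0, -0.4], [0, 0, 0]], [85, [0, 0, -0.7], [0, 0, 0]], [85, [0, 0, -1], [0, 0, 0]]]'

```text
clock: 30.4
position: [459.8, 216.8, 185.1]
ee_rot: [-0.707, 0.707, -0.0, 0.0]
contact_force: [0.4, 1.3, -0.2]
gripper_width: 85.2
grasp_force: 0.0
```

Emit:
jog_arm --plan '[[85, [0, 0, -0.25], [0, 0, 0]], [85, [0, 0, -0.45], [0, 0, 0]], [85, [0.25, 0, -0.45], [0, 0, 0]], [85, [0.5, 0, -0.45], [0, 0, 0]], [85, [0.75, 0, -0.45], [0, 0, 0]], [85, [1, 0, -0.45], [0, 0, 0]]]'

```text
clock: 31.15
position: [459.6, 116.0, 229.2]
ee_rot: [-0.707, 0.707, -0.0, 0.001]
contact_force: [0.5, 0.0, 0.8]
gripper_width: 84.9
grasp_force: 0.0
```

Emit:
jog_arm --plan '[[85, [0.25, 0, 0], [0, 0, 0]], [85, [0.5, 0, 0], [0, 0, 0]], [85, [0.75, 0, 0], [0, 0, 0]], [85, [1, 0, 0], [0, 0, 0]]]'

```text
clock: 31.65
position: [459.5, 16.0, 229.2]
ee_rot: [-0.707, 0.707, -0.0, 0.001]
contact_force: [-0.3, 0.2, 0.4]
gripper_width: 84.7
grasp_force: 0.0
```

Emit:
jog_arm --plan '[[85, [0.25, -0.06, 0], [0, 0, 0]], [85, [0.5, -0.12, 0], [0, 0, 0]], [85, [0.75, -0.18, 0], [0, 0, 0]], [85, [0.97, -0.22, 0], [0, 0, 0]], [85, [0.97, -0.22, 0], [0, 0, 0]], [85, [0.97, -0.22, 0], [0, 0, 0]]]'

```text
clock: 32.4
position: [481.4, -79.9, 228.7]
ee_rot: [-0.707, 0.707, -0.0, 0.0]
contact_force: [-0.3, 1.0, -0.3]
gripper_width: 85.0
grasp_force: 0.0
```

```bash
python3 - <<'E'
from h import *
d,T=wrist(); find(d,T); print("scene"); find(get_image("scene"))
E
```

```text
tcp [481.4 -79.9 228.7] yaw [-0.001 -1.   ] j [ 0.17  0.15 -0.32 -0.   -1.1  -0.17] F [-0.3  1.  -0.3]
red [292.   42.5] 4599 zmax 47 rim rect [array([ 468.1, -215.2]), array([67.2, 83.8]), np.float64(78.6)]
red [274. 197.] 3757 zmax 143 top mid [481.9 -80.9] size [46. 45. 38.] shoulder circ [array([482.1, -81.2]), np.float64(25.4)] rim rect [array([484.5, -97.8]), array([47.3, 15.6]), np.float64(7.8)]
yellow [293.5 384. ] 841 zmax 40 
turq [164.5 118. ] 1927 zmax 13 
turq [207.5 386.5] 1174 zmax 68 rim rect [array([569.1, 167.7]), array([39.6, 10.6]), np.float64(12.9)]
scene
red [317.  241.5] 1247 zmax 144 top mid [480.7 -81.7] size [47. 45. 39.] shoulder circ [array([478.9, -81.8]), np.float64(25.4)] rim rect [array([468.3, -90.9]), array([20. , 49.4]), np.float64(36.8)]
red [389. 306.] 4060 zmax 146 top mid [ 448.5 -296.5] size [47. 49. 41.] shoulder circ [array([ 446.1, -297.8]), np.float64(25.4)] rim rect [array([ 458.6, -260.5]), array([158.3,  85.7]), np.float64(78.3)]
yellow [189.5 182.5] 3145 zmax 147 top mid [457.3 252.4] size [ 49. 122.  42.] shoulder circ [array([451.1, 247.4]), np.float64(58.3)] rim rect [array([458.4, 254.1]), array([160.2,  86. ]), np.float64(88.9)]
turq [211.5 152. ] 802 zmax 142 top mid [560.8 277.4] size [46. 49. 37.] shoulder circ [array([558. , 273.8]), np.float64(25.4)] rim rect [array([555.3, 256.8]), array([14.8, 35.9]), np.float64(65.0)]
turq [240.5 166.5] 977 zmax 143 top mid [562.  187.1] size [45. 45. 38.] shoulder circ [array([560.2, 185.5]), np.float64(25.5)] rim rect [array([550.9, 175.3]), array([19.4, 46.8]), np.float64(43.7)]
turq [368.  241.5] 459 zmax 15
```

Emit:
jog_arm --plan '[[85, [0, -0.01, 0.25], [0, 0, 0]], [85, [0, -0.01, 0.5], [0, 0, 0]], [85, [0, -0.01, 0.75], [0, 0, 0]], [85, [0, -0.01, 1], [0, 0, 0]], [85, [0, -0.01, 1], [0, 0, 0]]]'

```text
clock: 33.12
position: [481.2, -79.7, 126.9]
ee_rot: [-0.707, 0.707, 0.001, -0.002]
contact_force: [0.4, -0.2, 0.6]
gripper_width: 85.0
grasp_force: 0.0
```

Emit:
jog_arm --plan '[[85, [0, 0, 0.2], [0, 0, 0]], [85, [0, 0, 0.38], [0, 0, 0]], [85, [0, 0, 0.49], [0, 0, 0]], [85, [0, 0, 0.52], [0, 0, 0]], [45, [0, 0, 0.52], [0, 0, 0]], [45, [0, 0, 0.52], [0, 0, 0]], [45, [0, 0, 0.52], [0, 0, 0]], [45, [0, 0, 0.52], [0, 0, 0]], [45, [0, 0, 0.52], [0, 0, 0]], [45, [0, 0, 0.52], [0, 0, 0]]]'

```text
clock: 34.38
position: [483.6, -80.2, 77.5]
ee_rot: [-0.707, 0.707, -0.001, 0.001]
contact_force: [0.2, -0.2, 6.9]
gripper_width: 50.1
grasp_force: 63.0
```

Emit:
jog_arm --plan '[[40, [0, 0, -0.05], [0, 0, 0]], [40, [0, 0, -0.15], [0, 0, 0]], [40, [0, 0, -0.3], [0, 0, 0]], [40, [0, 0, -0.5], [0, 0, 0]], [40, [0, 0, -0.75], [0, 0, 0]], [40, [0, 0, -1], [0, 0, 0]], [40, [0, 0, -1], [0, 0, 0]]]'

```text
clock: 35.25
position: [483.6, -80.0, 178.3]
ee_rot: [-0.707, 0.707, -0.001, 0.002]
contact_force: [0.3, 0.6, -2.0]
gripper_width: 50.0
grasp_force: 62.5
```

Emit:
jog_arm --plan '[[40, [0.15, 0, 0], [0, 0, 0]], [40, [0.35, 0.03, 0], [0, 0, 0]], [40, [0.55, 0.06, 0], [0, 0, 0]], [40, [0.75, 0.09, 0], [0, 0, 0]], [40, [1, 0.12, 0], [0, 0, 0]]]'

```text
clock: 35.88
position: [469.2, -181.2, 174.8]
ee_rot: [-0.707, 0.708, 0.001, -0.001]
contact_force: [0.7, -0.3, -2.4]
gripper_width: 49.7
grasp_force: 62.5
```

Emit:
jog_arm --plan '[[40, [0.2, 0.03, 0], [0, 0, 0]], [40, [0.43, 0.05, 0], [0, 0, 0]], [40, [0.43, 0.05, 0], [0, 0, 0]], [40, [0.43, 0.05, 0.2], [0, 0, 0]], [40, [0.43, 0.05, 0.4], [0, 0, 0]], [40, [0.43, 0.05, 0.6], [0, 0, 0]], [40, [0.43, 0.05, 0.78], [0, 0, 0]], [40, [0.43, 0.05, 0.88], [0, 0, 0]], [40, [0.43, 0.05, 0.92], [0, 0, 0]], [40, [0.43, 0.05, 0.93], [0, 0, 0]]]'

```text
clock: 37.12
position: [465.5, -223.2, 83.4]
ee_rot: [-0.707, 0.707, -0.0, 0.0]
contact_force: [0.4, -0.4, -1.9]
gripper_width: 50.2
grasp_force: 62.5
```

Emit:
jog_arm --plan '[[40, [0, 0, 0.015], [0, 0, 0]], [65, [0, 0, 0.015], [0, 0, 0]], [85, [0, 0, 0.015], [0, 0, 0]], [85, [0, 0, 0.015], [0, 0, 0]], [85, [0, 0, 0.015], [0, 0, 0]], [85, [0, 0, -0.05], [0, 0, 0]], [85, [0, 0, -0.15], [0, 0, 0]], [85, [0, 0, -0.4], [0, 0, 0]], [85, [0, 0, -0.7], [0, 0, 0]], [85, [0, 0, -1], [0, 0, 0]]]'

```text
clock: 38.38
position: [465.4, -223.2, 185.1]
ee_rot: [-0.707, 0.707, -0.0, 0.0]
contact_force: [-0.2, -0.1, -0.3]
gripper_width: 85.1
grasp_force: 0.0
```

Emit:
jog_arm --plan '[[85, [0, 0, -0.25], [0, 0, 0]], [85, [0, 0, -0.5], [0, 0, 0]], [85, [-0.25, 0, -0.5], [0, 0, 0]], [85, [-0.5, 0, -0.5], [0, 0, 0]], [85, [-0.75, 0, -0.5], [0, 0, 0]], [85, [-1, 0, -0.5], [0, 0, 0]], [85, [-1, 0, -0.5], [0, 0, 0]], [85, [-1, 0, -0.5], [0, 0, 0]]]'

```text
clock: 39.38
position: [465.5, -123.4, 233.9]
ee_rot: [-0.707, 0.707, -0.0, 0.0]
contact_force: [0.5, 0.3, -0.4]
gripper_width: 84.9
grasp_force: 0.0
```

```bash
python3 - <<'E'
from h import *
d=get_image("scene"); find(d); print(read_state()["contact_force"]); cv2.imwrite("pics/s9.png",d["img"][:,:,::-1])
E
```

```text
red [389.  300.5] 4654 zmax 148 top mid [ 454.7 -261.4] size [ 59. 120.  43.] shoulder circ [array([ 453., -261.]), np.float64(61.2)] rim rect [array([ 457.9, -260.1]), array([158.2,  85. ]), np.float64(78.7)]
yellow [189.5 182.5] 3137 zmax 149 top mid [458.6 251.3] size [ 50. 122.  44.] shoulder circ [array([452.9, 247.5]), np.float64(57.5)] rim rect [array([458.3, 254.8]), array([161.2,  85.8]), np.float64(89.3)]
turq [211.5 152. ] 808 zmax 140 top mid [561.3 277. ] size [46. 48. 34.] shoulder circ [array([557.3, 274.8]), np.float64(25.4)] rim rect [array([554.4, 256.8]), array([11.4, 34.1]), np.float64(69.2)]
turq [240.5 166.5] 970 zmax 142 top mid [562.2 185.6] size [42. 44. 37.] shoulder circ [array([558.1, 183.9]), np.float64(25.1)] rim rect [array([550.5, 175.3]), array([21.6, 47.1]), np.float64(41.8)]
turq [368.  239.5] 416 zmax 15 
[-0.33524251  0.22829865  0.13268381]
```

View pics/s9.png

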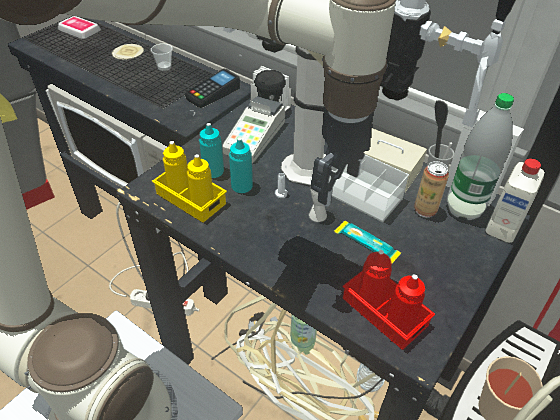

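The picture shows both yellow bottles upright at (174,168) and (200,182) in the yellow caddy and both red ones at (376,275) and (411,298) in the red caddy. Tops are at z≈148, so they sit on the cell floors. The nozzle, jigger and bar are where they were, and the arm is clear.

```bash
python3 -c "from bench import job_done; print(job_done())"
```

```text
the job is handed in; nothing more can be done
None
```

I handed the job in at about 39 s: both red bottles stand in the red caddy and both yellow ones in the yellow caddy, each upright in its own cell, and the last picture shows the nozzle, jigger and snack bar where they were; the verdict was not reported back.

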